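# Gauge a feed spindle: go, then no-go

### The arm

A 6-joint arm with a two-finger parallel gripper is mounted at the origin on a cart in front of the work surface, level with it; the furniture and walls round the work are solid. World frame = base frame: x ahead of the robot, y to its left, z up, the work surface at z = 0. Lengths are in mm, angles in rad, forces in N, time in s.
With the tool pointing down it reaches from about 275 to 725 mm from the base axis. Payload 5.6 kg.
Tool frame: the origin (TCP) lies midway between the tips of the shut fingers; the grasp point (between the pads) lies r.tcp_to_grasp behind it (r.tcp_to_grasp is the distance from the TCP to the grasp point, in mm); z points along the fingers, y is the line along which they close (so a half turn about z gives the same grasp; the last joint's range is limited). The gripper opens to 85 mm and grips with 20 to 120 N. Pads are 22 mm wide; open, the fingers measure 114 mm over their backs; the gripper's body (76 mm by 85 mm) begins 54 mm behind the grasp point. The pads swing forward as they close: fully open they stand 13 mm farther back than shut.
Start: joints at [-0.963, 0.255, 0.108, 0, -1.424, -0.285], TCP at [174.492, -521.58, 231.283] pointing down, gripper open.
Joint ranges: [-2.95, 2.95], [-1.21, 1.97], [-1.09, 1.5], [-2.87, 1.71], [-2.94, -0.07], [-3.05, 3.05]. Speed limits (rad/s): [2.57, 2.57, 3.14, 3.14, 3.14, 3.14].

### API

Orientations are given as [roll, pitch, yaw] about the fixed x, y, z axes, in that order (R = Rz(yaw) Ry(pitch) Rx(roll)).
In Python, from workcell import r gives the robot as it stands. Calls block until the motion is done:
- r.move_ptp(position, orientation): joint-space move of the TCP to a pose.
- r.move_linear(position, rotation=None, feed=150): straight line of the TCP; rotation=None keeps the orientation; feed is the mean speed in mm/s.
- r.goto_joints(angles): joint-space move.
- r.command_gripper(opening, f_grip=None): finger opening in mm; f_grip is the grip in N (None keeps the last); returns when the fingers have stopped.
- r.wait(seconds).
- r.inverse_kinematics(position, orientation): joint angles nearest the present ones, or None.
- r.get_obs(): the state.
- r.capture(name): name is "scene" or "side" or "wrist"; returns the picture (384x512x3 uint8, red, green, blue); there is no depth.
- r.camera_info(name): a dict with "mtx" (3x3 intrinsics, pixels), "k1" (the pictures are not rectified: a ray, as slopes to the right and down, at radius r is drawn at 1 + k1 r^2 times it, then the intrinsics apply), "extrinsics" (4x4, takes a point from world to camera coordinates). Camera axes: x right, y down, z forward; pixel columns grow to the right and rows downward; lengths in mm; the calibration is good to about 2 mm. A picture is of the moment at which its call begins: read the wrist's pose just before it. camera_info takes no time and is no camera call; for the wrist camera it gives the pose at the moment of the call.
A pose or a line that the arm cannot do raises r.IKError and nothing moves.
- r.sign_off(): hands the job in; it is judged then, once.
The state is a dict: "time": time; "joint_pos": joint angles; "qd": joint speeds; "tau": joint torques, N m; "position": TCP position; "tool_rot": TCP orientation; "ft_force": force on the tool from outside, world axes, zero at the start; "moment": the same for the moment, N m; "grip_width": finger opening in mm; "grip_force": force on a finger pad.
Only numpy, scipy, OpenCV 4.12 (cv2) and the standard library are available. Lean on these libraries where they do the work, as an engineer would, in place of code of your own. Each camera call takes 0.05 s, during which the arm holds its last target. There are 200 camera calls.

### The job

Check the new feed spindle in the limit gauge before it is fitted: holding it upright, pass its round shank from the front right through the wide go gap and out at the back, then offer it from the front to the narrow no-go gap and press lightly (about 5 N) for half a second, so that it bears squarely on both jaws and they stop it. Then stand it upright in the open tray, and leave the other things where they lie. The jaws are set a little off-centre, so feel for the gaps; never load them with more than 15 N.

Things in the scene. Friction and masses are not known exactly. Their poses are not given: they have to be found in the camera images.
- spindle: aluminium feed spindle, 0.14 kg, 94 mm tall, upright; z up its axis, origin at the centre of its underside. Flange 38 mm wide, 6 mm thick; round gauged shank 24 mm in diameter from 6 to 62 mm up; square drive end 18 x 18 mm from 62 to 94 mm up, its sides along the body's x and y (grip it there from above)
- shank (a point): point on the spindle's axis 40 mm above its underside, the level of the shank that should run between the jaws
- go_gauge: go gauge: dark steel U-frame, screwed down, with the wider, longer pair of bright jaws. Origin at the centre of its underside; x is the pushing direction (front = -x, back = +x), y across the gap, z up. Foot plate 56 x 100 mm, 8 mm thick; posts 30 mm long in x at y = 28 to 46 mm either side, 74 mm high (screw heads 78 mm)
- go_mid (a point): point on the go frame's middle line at jaw level, 58 mm above its origin. Jaws 25.5 mm apart, 28 mm long (x -14 to +14 mm), 16 mm high, end radii 3 mm. They are set sideways with screws: the gap's true centre lies up to 5 mm to either side (y) of this point, unknown until felt, and stays as set
- nogo_gauge: no-go gauge: the same frame, sizes and axes as the go gauge, with the narrower, shorter pair of jaws. Origin at the centre of its underside
- nogo_mid (a point): point on the no-go frame's middle line at jaw level, 58 mm above its origin. Jaws 20.5 mm apart, 14 mm long (x -7 to +7 mm), 16 mm high, end radii 3 mm; the gap's centre lies up to 5 mm to either side (y), unlike the go gap's. Stopped squarely on both jaws, the shank's axis stands about 11 mm in front of this point
- gauge_bed: grey steel bed under both gauges, 100 x 270 mm, 10 mm thick, screwed to the worktop. Origin at the centre of its underside, same axes as the gauges. The gauges stand on it 126 mm apart, one to the left and one to the right; which is which changes
- tray: open plastic tray with sloping walls, fixed, 135 x 194 mm at the rim, 54 mm high; floor 3 mm thick, 110 x 170 mm. Origin at the centre of its underside, long side along its y
- stapler: loose bystander: stapler, 34 x 125 x 46 mm, lying behind the gauges; origin at the centre of its underside
- screwdriver: loose bystander: screwdriver, 25 x 184 x 27 mm, lying in front of the gauges; origin at the centre of its underside
- eraser: loose bystander: small eraser, 19 x 42 x 12 mm; origin at the centre of its underside
- tape_roll: loose bystander: roll of tape, 68 mm across, 19 mm high; origin at the centre of its underside

How it is judged (in metres and radians):
On the way, in this order (a step that is already met when the one before it is completed fails the run):
1. the shank is between the go jaws, upright (x of shank in the frame of go_gauge between -0.01 and 0.012 m and y of shank in the frame of go_gauge between -0.009 and 0.009 m and z of shank in the frame of go_gauge between 0.044 and 0.076 m and angle between spindle's own z axis and vertical below 0.14 rad), for 0.1 s.
2. the shank has come out at the back of the go gap (x of shank in the frame of go_gauge between 0.026 and 0.08 m and y of shank in the frame of go_gauge between -0.015 and 0.015 m and z of shank in the frame of go_gauge between 0.044 and 0.076 m), for 0.05 s.
3. the shank is pressed squarely on both no-go jaws from the front (3 N or more) and is stopped (contact force between spindle and nogo_gauge above 3 N and x of shank in the frame of nogo_gauge between -0.0125 and -0.006 m and y of shank in the frame of nogo_gauge between -0.009 and 0.009 m and z of shank in the frame of nogo_gauge between 0.044 and 0.076 m and angle between spindle's own z axis and vertical below 0.14 rad), for 0.3 s.
At the end, for the whole second after the job is handed in: The spindle stands upright (within 0.1 rad), at rest and released, on the floor of the tray (within 50 mm of its centre across and 80 mm along), after passing through the go gap and being stopped by the no-go gap (x of spindle in the frame of tray between -0.05 and 0.05 m and y of spindle in the frame of tray between -0.08 and 0.08 m and z of spindle in the frame of tray below 0.01 m and angle between spindle's own z axis and vertical below 0.1 rad and linear speed of spindle below 0.01 m/s); the robot touches nothing.
It fails at once if the go jaws are forced: more than 15 N on the go gauge (contact force between anything else and go_gauge above 15 N).
It fails at once if the no-go jaws are forced: more than 15 N on the no-go gauge (contact force between anything else and nogo_gauge above 15 N).
It fails at once if a bystander is pushed away by more than 30 mm (distance of any of stapler, screwdriver, eraser, tape_roll from where it was at the start of the episode above 0.03 m).
It also fails if it takes over 72 s, if anything falls off the work surface, if the arm or the gripper's body presses on something with over 40 N, if the wrist force passes 120 N, or if a joint passes its speed limit or range.

## Working session

There is one attempt and no reset: what is moved stays moved. The work goes in short steps, each a Python script; the robot and the scene stay as the last script left them, time stands still between calls to the robot, and variables do not carry over. Pictures are saved under pics/ and viewed, at most 10 in all, crops included, and the job is handed in when it is done.

```bash
ls; mkdir -p pics; cat > h.py <<'E'
from workcell import r
import numpy as np, cv2
def snap(cam,name):
    inf=r.camera_info(cam); im=r.capture(cam); cv2.imwrite(f"pics/{name}.png",im[:,:,::-1])
    np.savez(f"pics/{name}.npz",mtx=inf["mtx"],k1=inf["k1"],E=inf["extrinsics"]); return im
def px(name,uv,z):
    d=np.load(f"pics/{name}.npz"); K=d["mtx"];E=d["E"];k=float(d["k1"])
    p=(np.array(uv,float)-K[:2,2])/[K[0,0],K[1,1]]; s=p.copy()
    for _ in range(20): s=p/(1+k*(s@s))
    R=E[:3,:3];c=-R.T@E[:3,3]; dr=R.T@np.array([s[0],s[1],1]); return c+dr*(z-c[2])/dr[2]
def proj(name,P):
    d=np.load(f"pics/{name}.npz"); K=d["mtx"];E=d["E"];k=float(d["k1"])
    q=E[:3,:3]@np.array(P,float)+E[:3,3]; s=q[:2]/q[2]; s=s*(1+k*(s@s)); return s*[K[0,0],K[1,1]]+K[:2,2]
E
python3 - <<'E'
from h import *
for c in("scene","side"):
    im=snap(c,c); i=r.camera_info(c); print(c,np.round(i["mtx"],1).tolist(),i["k1"],np.round(i["extrinsics"],2).tolist())
    cv2.imwrite(f"pics/{c}_b.png",cv2.resize(im[:,:,::-1],(800,600),interpolation=cv2.INTER_CUBIC))
o=r.get_obs(); print({k:np.round(v,3) for k,v in o.items()}, r.tcp_to_grasp)
E
```

```text
pics
scene [[375.3, 0.0, 253.3], [0.0, 375.3, 192.3], [0.0, 0.0, 1.0]] 0.0019411106859411871 [[0.87, -0.49, -0.0, -525.72], [-0.18, -0.32, -0.93, 163.87], [0.46, 0.81, -0.37, 707.84], [0.0, 0.0, 0.0, 1.0]]
side [[497.4, 0.0, 247.5], [0.0, 497.4, 192.1], [0.0, 0.0, 1.0]] 0.04571501231238822 [[-0.9, -0.44, 0.02, 448.51], [-0.28, 0.53, -0.8, 227.08], [0.34, -0.73, -0.59, 1049.08], [0.0, 0.0, 0.0, 1.0]]
{'time': np.float64(0.1), 'joint_pos': array([-0.963,  0.256,  0.107, -0.   , -1.424, -0.285]), 'qd': array([-0.001, -0.002,  0.003,  0.002, -0.001,  0.002]), 'tau': array([-0.0000e+00, -3.8760e+01,  2.3847e+01,  5.3780e+00, -4.0000e-03,
       -0.0000e+00]), 'position': array([ 174.369, -521.159,  230.493]), 'tool_rot': array([ 3.14 , -0.   , -2.819]), 'ft_force': array([-0.131,  0.599,  0.279]), 'moment': array([ 0.013,  0.012, -0.05 ]), 'grip_force': np.float64(0.0), 'grip_width': np.float64(85.189)} 18.700000000000003
```

View pics/scene_b.png

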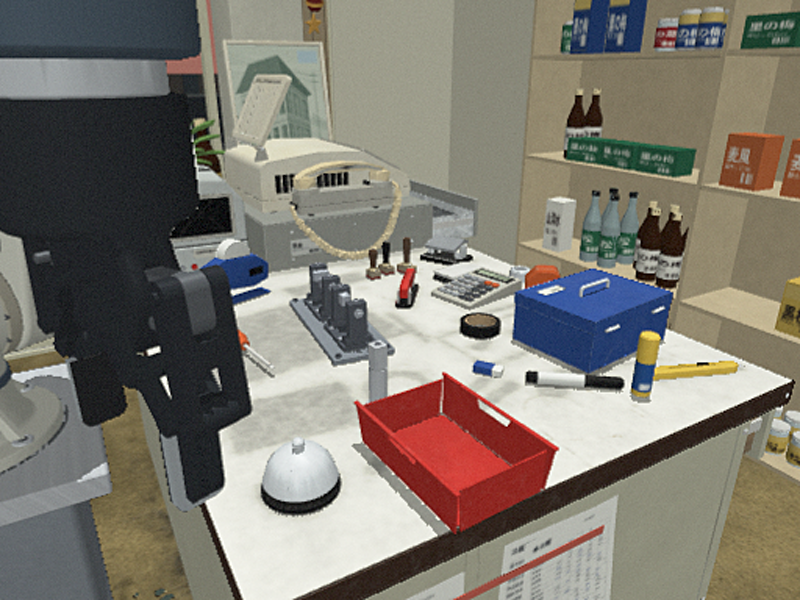

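View pics/side_b.png

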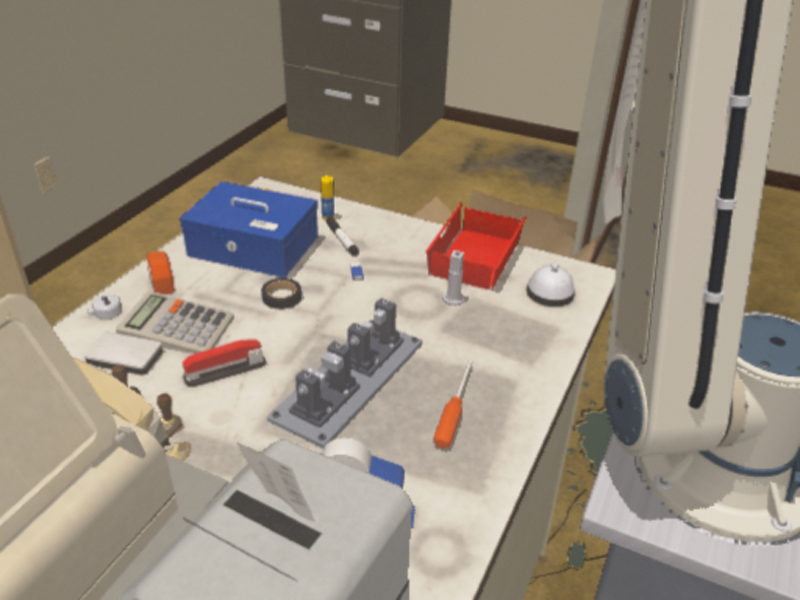

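The side view shows everything (pixels in the 800x600 view): spindle top about (456,255), bed corners about (271,420), (321,440) and (421,340), tray rim corners about (463,206), (525,217), and the screwdriver in front of the bed.

```bash
python3 - <<'E'
from h import *
s=1.5625
def p(n,u,v,z,l): print(l,np.round(px(n,(u/s,v/s),z)).tolist())
p("side",456,254,94,"spTop");p("side",454,297,3,"spBase");p("scene",377,346,94,"spTopScene")
for u,v in[(271,420),(321,440),(421,340)]:p("side",u,v,10,"bed")
p("scene",293,300,10,"bed scene");p("scene",335,361,10,"bed sc");p("scene",394,350,10,"bed sc")
for u,v in[(463,206),(525,217),(428,248)]:p("side",u,v,54,"trayrim")
for u,v in[(357,403),(443,375),(556,447),(459,494)]:p("scene",u,v,54,"trayrim scene")
for u,v in[(440,444),(471,365)]:p("side",u,v,10,"screwdriver")
for u,v in[(190,380),(262,357)]:p("side",u,v,20,"stapler")
p("side",357,270,6,"eraser");p("side",281,292,10,"tape")
im=cv2.imread("pics/side.png")[180:290,160:290]
cv2.imwrite("pics/c1.png",cv2.resize(im,None,fx=5.4,fy=5.4,interpolation=cv2.INTER_CUBIC))
E
```

```text
spTop [466.0, -189.0, 94.0]
spBase [465.0, -194.0, 3.0]
spTopScene [464.0, -202.0, 94.0]
bed [579.0, 207.0, 10.0]
bed [498.0, 208.0, 10.0]
bed [464.0, -52.0, 10.0]
bed scene [499.0, 203.0, 10.0]
bed sc [466.0, -62.0, 10.0]
bed sc [560.0, -74.0, 10.0]
trayrim [539.0, -412.0, 54.0]
trayrim [420.0, -428.0, 54.0]
trayrim [538.0, -243.0, 54.0]
trayrim scene [412.0, -249.0, 54.0]
trayrim scene [535.0, -243.0, 54.0]
trayrim scene [550.0, -426.0, 54.0]
trayrim scene [423.0, -435.0, 54.0]
screwdriver [350.0, 140.0, 10.0]
screwdriver [372.0, -32.0, 10.0]
stapler [723.0, 200.0, 20.0]
stapler [658.0, 109.0, 20.0]
eraser [651.0, -185.0, 6.0]
tape [732.0, -59.0, 10.0]
```

View pics/c1.png

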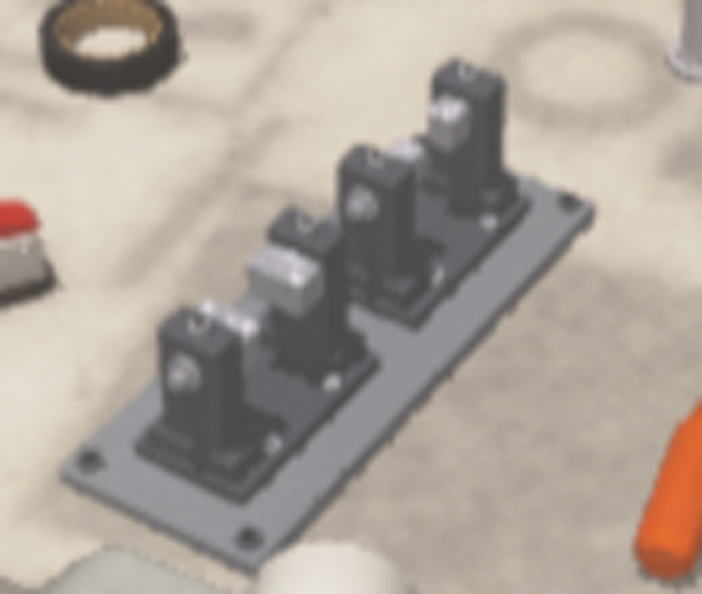

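The crop shows the longer jaws on the left frame (crop about (290,280)), so the go gauge is at +y and no-go at -y. I'll move above the spindle and look with the wrist camera.

```bash
python3 - <<'E'
from h import *
f=lambda x,y,z:px("side",(160+(x+.5)/5.4-.5,180+(y+.5)/5.4-.5),z)
P=[f(x,y,88) for x,y in((200,322),(308,222),(376,157),(467,70))]
print("screws",np.round(P).tolist())
print("bed",[np.round(f(x,y,10)).tolist() for x,y in((62,472),(255,570),(595,210))])
d=P[0]-P[3]; print("yaw",np.arctan2(-d[0],d[1]),np.linalg.norm(d), np.linalg.norm(P[0]-P[1]))
r.move_ptp([455,-193,260],[np.pi,0,-2.819])
snap("wrist","w1"); o=r.get_obs(); print(o["time"],o["position"],o["tool_rot"])
r.move_ptp([470,70,300],[np.pi,0,-2.819+np.pi/2]) if 0 else None
i=r.camera_info("wrist"); E=np.array(i["extrinsics"]);print(-E[:3,:3].T@E[:3,3],E[2,:3])
print(proj("w1",[465,-193,94]))
im=cv2.imread("pics/w1.png");cv2.imwrite("pics/w1b.png",cv2.resize(im,(800,600),interpolation=cv2.INTER_CUBIC))
E
```

```text
screws [[536.0, 174.0, 88.0], [528.0, 101.0, 88.0], [524.0, 50.0, 88.0], [517.0, -24.0, 88.0]]
bed [[587.0, 205.0, 10.0], [490.0, 215.0, 10.0], [462.0, -49.0, 10.0]]
yaw -0.09646373716883086 198.76107658598704 73.52628992732747
1.7417 [ 454.66978471 -193.79032294  259.87962274] [-3.14156694e+00 -3.40293517e-04 -2.82027621e+00]
[ 391.28271686 -216.50920481  402.50447711] [ 0.25086037  0.08397989 -0.96437361]
[251.82878898 189.50764466]
```

View pics/w1b.png

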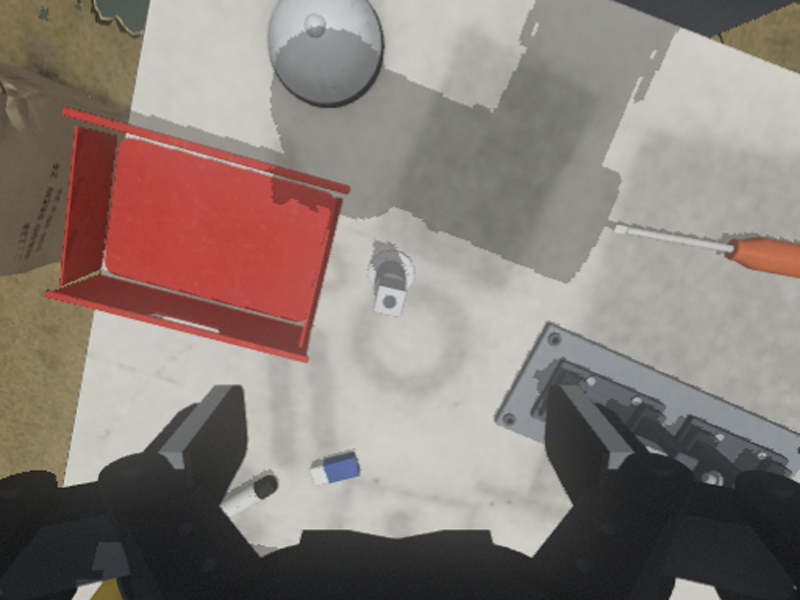

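The wrist view shows the spindle's top face with corners about (377,287), (405,291), (402,317), (374,313), centre (390,302), and the flange around (391,270). The tray rim corners are at (63,110), (349,189), (308,358) and (48,293), and the bed's front-right corner is at (548,323).

```bash
python3 - <<'E'
from h import *
s=1.5625
im=cv2.imread("pics/w1.png")[150:220,215:295];cv2.imwrite("pics/c2.png",cv2.resize(im,None,fx=8,fy=8,interpolation=cv2.INTER_CUBIC))
g=lambda u,v,z:px("w1",(u/s,v/s),z)
print("top",g(390,302,94),"flange",g(391,270,6))
Q=[g(u,v,94)[:2] for u,v in((377,287),(405,291),(402,317),(374,313))]
print(np.round(Q,1).tolist());
for a,b in((0,1),(3,2),(1,2),(0,3)): d=Q[b]-Q[a];print(np.linalg.norm(d),np.degrees(np.arctan2(d[1],d[0]))%90)
print("tray",[np.round(g(u,v,54)).tolist() for u,v in((63,110),(349,189),(308,358),(48,293))])
print("bed corner",g(548,323,10),g(495,420,10))
E
```

```text
top [ 469.36894797 -193.88915476   94.        ] flange [ 466.10392318 -195.01549744    6.        ]
[[462.7, -204.7], [459.5, -187.1], [476.4, -183.5], [479.5, -201.3]]
17.87989190361851 10.010104738441001
18.136549890263957 9.888410456223383
17.24726765061066 12.247211552719211
17.20064766391328 11.398042967472009
tray [[424.0, -434.0, 54.0], [413.0, -242.0, 54.0], [539.0, -235.0, 54.0], [550.0, -426.0, 54.0]]
bed corner [466.74101118 -59.29758016  10.        ] [562.34372386 -68.46662     10.        ]
```

View pics/c2.png

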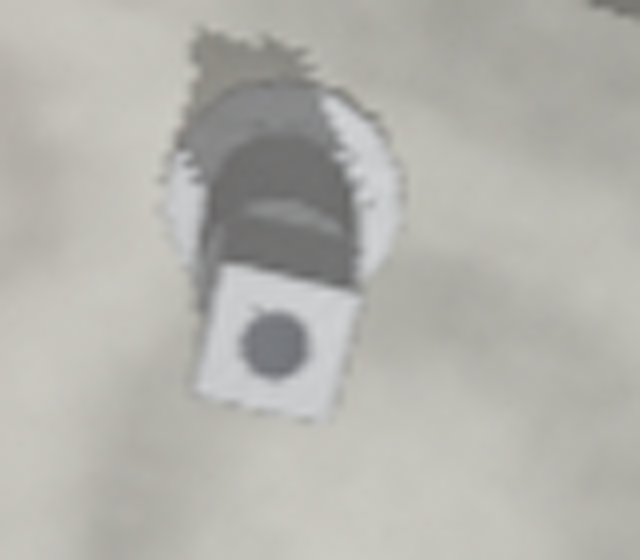

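```bash
python3 - <<'E'
from h import *
y=np.radians(-79)
r.move_ptp([468,-194,150],[np.pi,0,y])
r.move_linear([468,-194,66.5],feed=120)
r.command_gripper(10,80)
o=r.get_obs();print(o["time"],o["position"],o["grip_width"],o["grip_force"],o["ft_force"])
r.move_linear([468,-194,180],feed=150)
o=r.get_obs();print(o["time"],o["position"],o["grip_width"],o["grip_force"],o["ft_force"])
yg=-0.096-np.pi/2
r.move_ptp([470,75,210],[np.pi,0,yg])
o=r.get_obs();print(o["time"],o["position"],o["joint_pos"],o["ft_force"])
snap("wrist","w2")
im=cv2.imread("pics/w2.png");cv2.imwrite("pics/w2b.png",cv2.resize(im,(800,600),interpolation=cv2.INTER_CUBIC))
E
```

```text
4.525 [ 468.30425742 -194.14249737   66.86509269] 16.509960596550506 78.42787384986877 [ 0.55743761 -0.0630121   2.66365487]
5.4333 [ 467.26258162 -193.68773547  178.74790194] 16.643026785868454 78.05077314376831 [ 0.05675214 -0.19894325 -0.47317284]
6.4833 [469.83118598  74.4025033  209.46657661] [ 4.87725584e-01  1.16815003e-01 -1.19417599e-01  1.25095740e-04
 -1.33579157e+00 -5.83541615e-01] [ 0.77890119 -0.82627035 -1.20818994]
```

View pics/w2b.png

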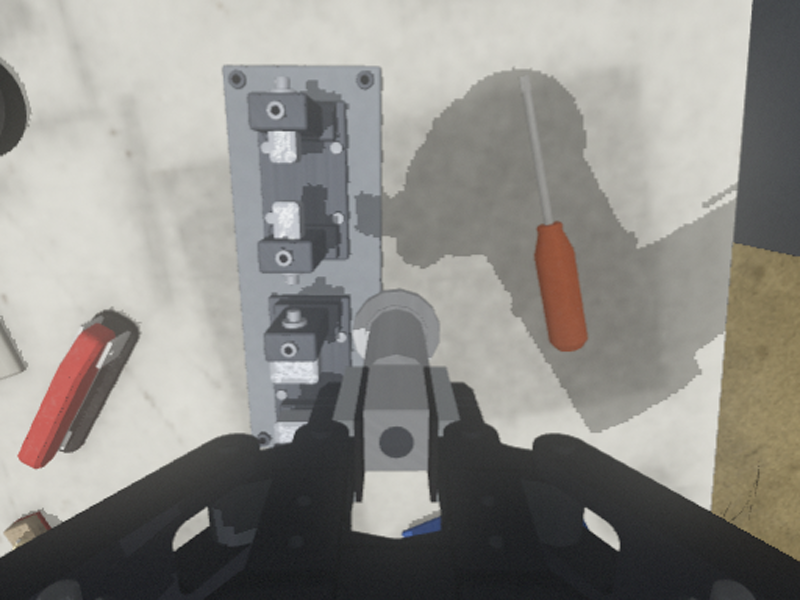

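The spindle is held upright. The gauge screws are at about (276,110), (284,259) and (289,350). The no-go jaws' ends are near rows 163 and 203, the go jaws' near rows 384 and 421. I'll zoom in to measure them.

```bash
python3 - <<'E'
from h import *
im=cv2.imread("pics/w2.png")[50:290,140:250];cv2.imwrite("pics/c3.png",cv2.resize(im,None,fx=2.5*2.9,fy=2.5,interpolation=cv2.INTER_CUBIC) if 0 else cv2.rotate(cv2.resize(im,None,fx=3.3,fy=3.3,interpolation=cv2.INTER_CUBIC),cv2.ROTATE_90_CLOCKWISE))
s=1.5625;g=lambda u,v,z:px("w2",(u/s,v/s),z)
c=[g(276,110,88),g(284,259,88),g(289,350,88)];print("screws",np.round(c,1).tolist())
print("bedscrews",g(236,79,12),g(365,79,12),g(264,438,12))
print("bed corners",g(224,67,10),g(381,66,10))
print("nogo jaws",g(284,163,76),g(286,203,76),"go",g(294,384,76),g(287,421,76))
print("flange",g(398,333,210-66.5+6))
E
```

```text
screws [[519.2, -27.7, 88.0], [526.8, 46.1, 88.0], [532.0, 97.3, 88.0]]
bedscrews [557.12153928 -57.80306588  12.        ] [476.83101609 -49.9921556   12.        ] [581.32060217 191.88780156  12.        ]
bed corners [563.89137661 -65.74384987  10.        ] [466.10288059 -56.81103662  10.        ]
nogo jaws [521.70629397  -2.84473257  76.        ] [523.85542179  17.82009809  76.        ] go [535.45954843 123.0742741   76.        ] [543.37551673 146.82947838  76.        ]
flange [468.90823379  72.97343116 149.5       ]
```

View pics/c3.png

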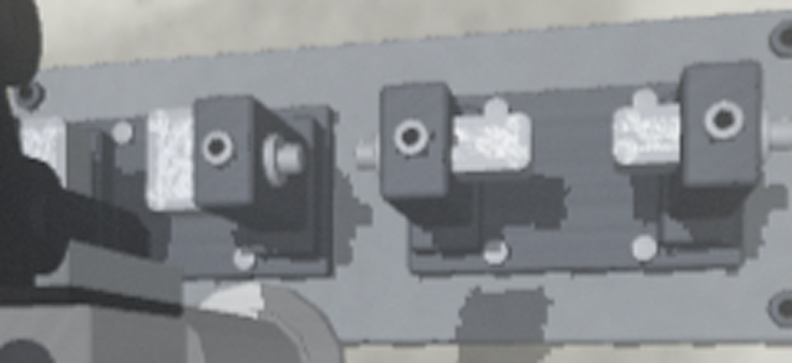

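Frames: no-go about (523,9), go about (535.3,134.4), yaw about -0.098. The 20.8 mm I measured between the no-go jaws matches the 20.5 given. Next I feel into the go gap.

```bash
cat >> h.py <<'E'
YAW=-0.098; ORI=[np.pi,0,YAW-np.pi/2]
GO=np.array([535.3,134.4]); NO=np.array([523.,9.0])
X=np.array([np.cos(YAW),np.sin(YAW)]);Y=np.array([-X[1],X[0]])
OFF=np.array([-0.9,-1.4])   # spindle axis minus TCP, world
def tgt(G,x,y,z): return [*(G+x*X+y*Y-OFF),z]
def force(base,n=3):
    F=[]
    for _ in range(n): r.wait(0.01); F.append(r.get_obs()["ft_force"])
    F=np.mean(F,0)-base; return np.array([F[:2]@X,F[:2]@Y,F[2]])
def gpos(G):
    p=r.get_obs()["position"]; d=p[:2]+OFF-G; return np.array([d@X,d@Y,p[2]])
E
python3 - <<'E'
from h import *
Z=103; y=0.9
r.move_ptp(tgt(GO,-55,y,190),ORI)
r.move_linear(tgt(GO,-55,y,Z),feed=120)
r.move_linear(tgt(GO,-31,y,Z),feed=60)
r.wait(0.2); B=np.mean([ (r.wait(0.02),r.get_obs()["ft_force"])[1] for _ in range(8)],0); np.save("base.npy",B)
print(r.get_obs()["time"],gpos(GO),B)
x=-31; n=0
while x<-20 and n<60:
    x+=0.5; n+=1
    r.move_linear(tgt(GO,x,y,Z),feed=25); F=force(B)
    if n%6==1 or abs(F[0])>1.5: print(round(x,1),round(y,1),np.round(F,1),np.round(gpos(GO),2),round(r.get_obs()["time"],2))
    if np.hypot(F[0],F[1])>2.5: break
E
```

```text
8.675 [-31.14968952   0.94250418 103.08276075] [-0.04662371  0.21222537 -1.04621331]
-30.5 0.9 [ 0.4 -0.3 -0.1] [-30.5    0.93 103.04] 8.95
-27.5 0.9 [ 0.2 -0.4  0.1] [-27.48   0.88 103.  ] 10.6
-24.5 0.9 [-0.2 -0.6  0.7] [-24.5    0.9  102.97] 12.25
-21.5 0.9 [-0.4  0.2  0. ] [-21.49   0.88 102.99] 13.9
```

```bash
python3 - <<'E'
from h import *
B=np.load("base.npy"); Z=103;y=0.9;x=-20.0;n=0
while x<0 and n<60:
    st=0.4 if x<-9 else 1.0
    x+=st;n+=1
    r.move_linear(tgt(GO,x,y,Z),feed=25);F=force(B)
    c=np.hypot(F[0],F[1])>1.8
    if n%5==1 or c: print(round(x,1),round(y,2),np.round(F,1),np.round(gpos(GO),2),round(r.get_obs()["time"],2))
    if np.hypot(F[0],F[1])>6: x-=0.8
    if c:
        if abs(F[1])<0.5: print("ambiguous");break
        y+=np.sign(F[1])*0.3
        r.move_linear(tgt(GO,x,y,Z),feed=25)
print("end",x,y)
E
```

```text
-19.6 0.9 [ 0.  -0.8  0. ] [-19.59   0.89 102.99] 15.0
-17.6 0.9 [ 1.  -0.1 -0.3] [-17.58   0.89 102.98] 16.38
-15.6 0.9 [-0.2 -0.5  0.7] [-15.58   0.89 103.  ] 17.75
-13.6 0.9 [-0.1 -0.9  0.3] [-13.6    0.89 103.  ] 19.12
-11.6 0.9 [ 0.  -0.3  0.2] [-11.57   0.89 102.99] 20.5
-9.6 0.9 [ 0.1  0.3 -0. ] [ -9.56   0.9  102.99] 21.88
-5.8 0.9 [ 0.3 -0.3  0.1] [ -5.78   0.9  102.97] 23.25
-0.8 0.9 [-0.1 -0.  -0.3] [ -0.76   0.91 102.98] 24.62
end 0.19999999999999218 0.9
```

It entered without contact. I'll go on through to the back, checking force.

```bash
python3 - <<'E'
from h import *
B=np.load("base.npy"); Z=103;y=0.9;x=0.2
r.wait(0.15)
while x<38:
    x+=2.0 if x<28 else 5
    r.move_linear(tgt(GO,x,y,Z),feed=30);F=force(B,2)
    m=np.hypot(F[0],F[1])
    if m>1.8 or x>26: print(round(x,1),round(y,2),np.round(F,1),np.round(gpos(GO),2))
    if m>5: print("stop");break
    if m>1.8: y+=np.sign(F[1])*0.2
r.wait(0.1);print(x,gpos(GO),r.get_obs()["time"])
E
```

```text
26.2 0.9 [ 0.5  0.1 -0.4] [ 26.26   0.9  102.96]
28.2 0.9 [ 0.5 -0.7 -0.2] [ 28.27   0.87 102.97]
33.2 0.9 [-0.5 -0.4 -0.4] [ 33.32   0.88 102.9 ]
38.2 0.9 [-0.1 -0.5 -0.4] [ 38.31   0.89 102.9 ]
38.2 [ 38.1737194    0.88489669 102.95658812] 29.55
```

```bash
python3 - <<'E'
from h import *
B=np.load("base.npy"); Z=103;y=-1.5
r.move_linear(tgt(GO,38.2,0.9,190),feed=150)
r.move_ptp(tgt(NO,-50,y,190),ORI)
r.move_linear(tgt(NO,-50,y,Z),feed=120)
r.move_linear(tgt(NO,-21,y,Z),feed=50)
r.wait(0.2); B=np.mean([ (r.wait(0.02),r.get_obs()["ft_force"])[1] for _ in range(8)],0); np.save("base.npy",B)
print(r.get_obs()["time"],gpos(NO),B)
x=-21
while x<-7:
    x+=0.4
    r.move_linear(tgt(NO,x,y,Z),feed=25);F=force(B)
    m=np.hypot(F[0],F[1])
    if m>1.4: print(round(x,1),round(y,2),np.round(F,1),np.round(gpos(NO),2),round(r.get_obs()["time"],2))
    if m>1.8: break
E
```

```text
32.8917 [-21.09967648  -1.4626141  103.09345261] [-0.10786761  0.14283387 -1.20025461]
-12.2 -1.5 [-1.9 -0.8  0.1] [-12.53  -1.69 102.85] 38.94
```

```bash
python3 - <<'E'
from h import *
B=np.load("base.npy"); Z=103;y=-1.5;x=-12.2
for n in range(16):
    F=force(B,4); print(round(x,2),round(y,2),np.round(F,1),np.round(gpos(NO),2),round(r.get_obs()["time"],2))
    if F[0]<-8 or abs(F[1])>6: print("hard");break
    dy=0.3*np.sign(F[1]) if abs(F[1])>0.7 else 0
    dx=0.3 if F[0]>-3 else 0
    if F[0]<-3 and dy==0: break
    y+=dy;x+=dx
    r.move_linear(tgt(NO,x,y,Z),feed=25)
print(x,y)
E
```

```text
-12.2 -1.5 [-1.3 -1.3  0.1] [-12.54  -1.7  102.87] 38.98
-11.9 -1.8 [-2.  -1.3 -0.1] [-12.11  -1.93 102.88] 39.26
-11.6 -2.1 [-2.  -1.6 -0.2] [-11.73  -2.18 102.88] 39.54
-11.3 -2.4 [-1.5 -1.6 -0.8] [-11.3   -2.45 102.98] 39.83
-11.0 -2.7 [-1.5 -1.5 -0.3] [-10.95  -2.67 103.04] 40.11
-10.7 -3.0 [-2.7 -0.1  0.8] [-10.83  -2.8  103.  ] 40.39
-10.4 -3.0 [-4.   0.7  2.1] [-10.72  -2.85 102.96] 40.67
-10.399999999999995 -2.9999999999999996
```

It has settled on both jaws at x about -10.8, where -11 was expected. Pressing to about 5 N and holding.

```bash
python3 - <<'E'
from h import *
B=np.load("base.npy"); Z=103;y=-2.9;x=-10.3
def p(): 
    F=force(B,5); print(round(x,2),round(y,2),np.round(F,1),np.round(gpos(NO),2),round(r.get_obs()["time"],2)); return F
for n in range(8):
    r.move_linear(tgt(NO,x,y,Z),feed=25); F=p()
    if F[0]<-4.6: break
    x+=0.12
for _ in range(8): r.wait(0.05); F=p()
E
```

```text
-10.3 -2.9 [-5.2  1.3  2.4] [-10.67  -2.85 102.94] 40.97
-10.3 -2.9 [-5.   0.6  2.4] [-10.67  -2.85 102.96] 41.06
-10.3 -2.9 [-5.2  1.   2.5] [-10.67  -2.86 102.95] 41.15
-10.3 -2.9 [-4.8  1.3  2.3] [-10.68  -2.85 102.92] 41.24
-10.3 -2.9 [-5.1  1.1  2.6] [-10.68  -2.83 102.95] 41.33
-10.3 -2.9 [-5.   0.7  2.3] [-10.68  -2.85 102.94] 41.42
-10.3 -2.9 [-4.4  1.   2.9] [-10.65  -2.84 102.96] 41.52
-10.3 -2.9 [-4.9  1.2  1.9] [-10.66  -2.85 102.95] 41.61
-10.3 -2.9 [-4.8  1.   2.4] [-10.67  -2.84 102.96] 41.7
```

```bash
python3 - <<'E'
from h import *
r.move_linear(tgt(NO,-40,-2.9,103),feed=80)
r.move_linear(tgt(NO,-40,-2.9,190),feed=150)
r.move_ptp([481,-334,190],ORI)
r.move_linear([481,-334,78],feed=100)
r.wait(0.2);B=np.mean([ (r.wait(0.02),r.get_obs()["ft_force"])[1] for _ in range(6)],0)
z=78
while z>64:
    z-=0.6
    r.move_linear([481,-334,z],feed=25);F=force(B)
    if F[2]>2.0: break
print(z,F,r.get_obs()["position"],r.get_obs()["time"])
snap("side","s2"); im=cv2.imread("pics/s2.png")[100:220,230:380]
cv2.imwrite("pics/s2b.png",cv2.resize(im,None,fx=5,fy=5,interpolation=cv2.INTER_CUBIC))
E
```

```text
69.00000000000009 [-1.39363544  0.57836423  5.64937787] [ 481.02627589 -334.07124249   69.52191991] 49.95
```

View pics/s2b.png

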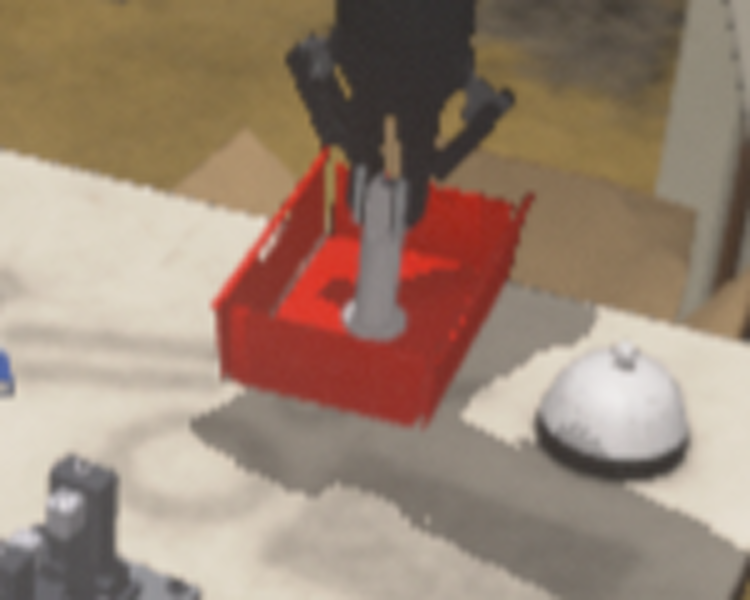

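The spindle is upright on the tray floor at crop (375,320), and the contact height agrees. Now I release it.

```bash
python3 - <<'E'
from h import *
r.command_gripper(45); r.wait(0.3)
r.move_linear([481,-334,190],feed=120); r.wait(0.5)
snap("side","s3"); im=cv2.imread("pics/s3.png")[100:220,230:380]
cv2.imwrite("pics/s3b.png",cv2.resize(im,None,fx=5,fy=5,interpolation=cv2.INTER_CUBIC));print(r.get_obs()["time"])
E
```

```text
52.3917
```

View pics/s3b.png

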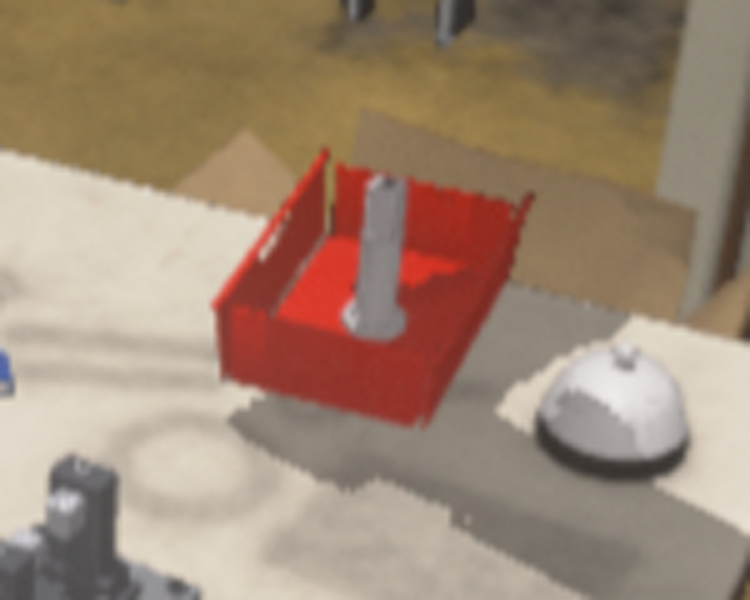

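The spindle stands upright in the tray at crop (375,320), and the gripper is clear above it.

```bash
python3 -c "
from workcell import r
print(r.sign_off())"
```

```text
the job is handed in; nothing more can be done
None
```

The job is handed in: the spindle passed through the go gap without contact, was stopped on both no-go jaws at about 5 N for 0.7 s, and now stands upright and released in the tray; the hand-in returned no verdict.

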